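# Start the mincer clamp bolt in its threaded boss

### The arm

A 6-joint arm with a two-finger parallel gripper is mounted at the origin on the work surface. World frame = base frame: x ahead of the robot, y to its left, z up, the work surface at z = 0. Lengths are in mm, angles in rad, forces in N, time in s.
With the tool pointing down it reaches from about 275 to 750 mm from the base axis. Payload 10.2 kg.
Tool frame: the origin (TCP) lies between the finger pads, 19 mm behind the fingertips; this is the grasp point; z points along the fingers, y is the line along which they close (so a half turn about z gives the same grasp; the last joint's range is limited). The gripper opens to 85 mm and grips with 20 to 120 N. Pads are 22 mm wide; open, the fingers measure 114 mm over their backs; the gripper's body (76 mm by 85 mm) begins 54 mm behind the grasp point. The pads swing forward as they close: fully open they stand 13 mm farther back than shut.
Start: joints at [1.095, 0.313, 1.498, -0, 1.331, -0.223], TCP at [131.324, 508.316, 249.994] pointing down, gripper open.
Joint ranges: [-2.94, 2.94], [-0.97, 2.17], [0.19, 2.56], [-1.23, 4.37], [0.02, 3.11], [-2.88, 2.88]. Speed limits (rad/s): [2.39, 2.39, 3.01, 3.14, 3.14, 3.14].

### API

Orientations are given as a unit quaternion [w, x, y, z].
In Python, from rig import ctrl, imaging gives the robot as it stands (ctrl), with the cameras (imaging).
- The arm moves only by the shell command python3 steer.py 'ROWS' [OPENING] [FORCE]. ROWS is a JSON list of rows, 1 to 8 of them, each of 6 numbers: dx, dy, dz in mm, then a rotation vector rx, ry, rz in rad; each row is the pose to reach, as a shift and turn from the pose commanded when the command began, along the tool's axes at that moment; what a row does not reach only later rows make up. A row lasts 1/10 s, in which the tool goes at most 50 mm and 0.15 rad, less where a joint would pass 70% of its speed; a pose out of reach is approached as far as the arm can. OPENING is the opening from 0.0 (shut) to 1.0 (fully open), set as the command begins (- or left out keeps the last). The fingers move at their own pace and stop on an object; FORCE is the grip in N (left out, the last holds). Time passes only in rows, so rows that do not move let the fingers close. It prints the time, the measured TCP pose, the force, the opening and the grip force at its end.
- ctrl.sense(): the state, without advancing time (a new reading comes with each control period).
- imaging.capture(name): name is "scene" or "top" or "wrist"; returns the picture (400x640x3 uint8, red, green, blue); there is no depth.
- imaging.calibration(name): a dict with "fx", "fy", "cx", "cy" (pixels), "position" and "attitude" of the camera in the world. Camera axes: x right, y down, z forward; pixel columns grow to the right and rows downward; lengths in mm; the calibration is good to about 2 mm. A picture is of the moment at which its call begins: read the wrist's pose just before it. calibration takes no time and is no camera call; for the wrist camera it gives the pose at the moment of the call.
- ctrl.finish_job(): hands the job in; it is judged then, once.
The state is a dict: "time_s": time; "joints": joint angles; "dq": joint speeds; "tau": joint torques, N m; "eef_pos": TCP position; "ee_rot": TCP orientation; "force": force on the tool from outside, world axes, zero at the start; "wrist_torque": the same for the moment, N m; "grip_width": opening from 0.0 (shut) to 1.0 (fully open); "grip_force": force on a finger pad.
Only numpy, scipy, OpenCV 4.12 (cv2) and the standard library are available. Lean on these libraries where they do the work, as an engineer would, in place of code of your own. Each camera call takes 0.05 s, during which the arm holds its last target. There are 200 camera calls.

### The job

Take the blue hand bolt with the red-ended grip out of the white rack and set it upright in the steel boss on the mincer hub, red end over the white line, so that its lugs rest on the thread. Turn it backward (counter-clockwise from above) without lifting it until it drops into the thread start, then forward (clockwise) one full turn, and finish while still holding the started bolt firmly in the gripper. Leave the other things where they are.

Things in the scene. Friction and masses are not known exactly. Their poses are not given: they have to be found in the camera images.
- bolt: Steel hand bolt, 116 mm tall, 0.3 kg, loose. Origin at the lower tip, z up its axis. Shank 18 mm across (ball-shaped tip). Two round lugs 3.5 mm thick reach 13.5 mm from the axis along +x and -x at z = 45 mm. Flat upright blue grip on top: 50 mm long (x), 14 mm thick (y), z = 78 to 116 mm; its +x end is red. Starts upright in a rack hole, hanging on its lugs.
- bolt_lugs (a point): Point on the bolt axis level with the underside of the lugs, 43.25 mm above the tip.
- bolt_grip (a point): Point on the bolt axis inside the flat grip, 8 mm below its top (108 mm above the tip): a good TCP height for pinching across the 14 mm thickness; the grip goes on 30 mm below this point.
- red_end (a point): Middle of the red end face of the flat grip, 25 mm from the bolt axis along the bolt's +x, 108 mm above the tip.
- rack: White plastic rack block, fixed, 100 mm (x) by 190 mm (y), top 60 mm above the table; two square 20 mm through holes at y = +45 and -45 mm on its centre line. Origin under its centre on the table.
- boss_mouth (a point): On the axis of the upright threaded boss, at the highest point of its thread, 85 mm above the table; fixed. +x points along the white line. Two-start right-hand brass thread, 20 mm clear bore, lead 16 mm per turn. At its top the thread forms two facing ramps that carry the lugs: turned backward (counter-clockwise from above) the bolt climbs 16 mm per turn to the ramp ends, level with this point.
- boss_rim (a point): On the boss axis at the top of the steel tube wall (52 mm outside), 75 mm above the table. At the ramp ends the bolt falls 8 mm by its own weight, if it can slide down in the fingers (left a few mm wider than the grip). From red end on the white line the drop comes after 65 to 135 degrees of backward turn. Then each forward turn draws it down 16 mm. It turns with hardly any torque.
- hub: Fixed dark grey hub, 124 mm (x) by 110 mm (y), 55 mm tall, carrying the boss in its middle. Origin on the table under the boss axis. The white line runs out from the boss along +x on the hub top and down its edge. On the -y side lies a mincer barrel whose filling neck (108 mm tall, 30 mm radius) stands 135 mm from the boss axis.
- drift: Drift pin with a round yellow knob (30 mm across), 100 mm tall, loose, standing in the other rack hole; bystander. Origin at its tip.
- mincer_plate: Steel perforated disc, 72 mm across, 9 mm thick, lying loose; bystander. Origin at the centre of its underside.
- ring_nut: Aluminium ring, 90 mm outside, 28 mm high, lying loose; bystander. Origin at the centre of its underside.
- pusher: White plastic pusher, 110 mm tall, foot 64 mm across, standing loose; bystander. Origin at the centre of its foot.
- scrub_brush: Blue scrubbing brush, 150 by 50 by 40 mm, lying loose; bystander. Origin under its centre.
- spanner: Steel spanner 190 mm long, 9 mm thick, lying loose; bystander. Origin under its centre.

How it is judged (in metres and radians):
On the way, in this order (a step that is already met when the one before it is completed fails the run):
1. the bolt stands in the boss, lugs down on the thread ramps, red end over the white line (within about 24 degrees) (horizontal distance between bolt_lugs and boss_mouth below 0.003 m and angle between bolt's own z axis and vertical below 0.09 rad and z of bolt_lugs in the frame of boss_mouth between -0.0075 and -0.0013 m and x of red_end in the frame of boss_mouth above 0.015 m and y of red_end in the frame of boss_mouth between -0.01 and 0.01 m), for 0.2 s.
2. turned backward: the lugs have climbed to the ramp ends (horizontal distance between bolt_lugs and boss_mouth below 0.003 m and angle between bolt's own z axis and vertical below 0.09 rad and z of bolt_lugs in the frame of boss_mouth between -0.0011 and 0.003 m and y of red_end in the frame of boss_mouth above 0.008 m), for 0.02 s.
3. the bolt has dropped into the thread start (horizontal distance between bolt_lugs and boss_mouth below 0.003 m and angle between bolt's own z axis and vertical below 0.09 rad and z of bolt_lugs in the frame of boss_mouth between -0.0095 and -0.0055 m and y of red_end in the frame of boss_mouth above 0.006 m), for 0.1 s.
4. half a turn forward: drawn down half the lead, red end on the other side (horizontal distance between bolt_lugs and boss_mouth below 0.003 m and angle between bolt's own z axis and vertical below 0.09 rad and z of bolt_lugs in the frame of boss_mouth between -0.019 and -0.012 m and y of red_end in the frame of boss_mouth below -0.006 m), for 0.02 s.
At the end, for the whole second after the job is handed in: Bolt upright in the boss (axis within 3 mm, tilt under 5 degrees), lugs 20 to 28 mm below the thread top (one turn past the drop, within a quarter turn), at rest, gripped with over 8 N; other loose things upright and within 30 mm of their starts (horizontal distance between bolt_lugs and boss_mouth below 0.003 m and angle between bolt's own z axis and vertical below 0.09 rad and z of bolt_lugs in the frame of boss_mouth between -0.028 and -0.02 m and contact force between the fingers and bolt above 8 N and linear speed of bolt below 0.02 m/s and angular speed of bolt below 0.2 rad/s and angle between each of drift, pusher's own z axis and vertical below 0.2 rad and distance of each of drift, mincer_plate, ring_nut, pusher, scrub_brush, spanner from where it was at the start of the episode below 0.03 m); the arm keeps its last pose, push and grip.
It fails at once if another loose thing is disturbed (moved more than 40 mm) (distance of any of drift, mincer_plate, ring_nut, pusher, scrub_brush, spanner from where it was at the start of the episode above 0.04 m).
It also fails if it takes over 72 s, if anything falls off the work surface, if the arm or the gripper's body presses on something with over 40 N, if the wrist force passes 120 N, or if a joint passes its speed limit or range.

## Working session

There is one attempt and no reset: what is moved stays moved. The work goes in short steps, Python scripts to look and compute and a shell command to move; the robot and the scene stay as the last step left them, time stands still between calls to the robot, and variables do not carry over. Pictures are saved under pics/ and viewed, at most 10 in all, crops included, and the job is handed in when it is done.

```bash
ls; mkdir -p pics; python3 - <<'E'
from rig import ctrl, imaging
import cv2
s=ctrl.sense();print(s)
for n in("scene","top"):
    cv2.imwrite(f"pics/{n}0.png",imaging.capture(n)[:,:,::-1]);print(n,imaging.calibration(n))
print(imaging.calibration("wrist"))
E
```

```text
pics
rig.py
steer.py
{'time_s': 0.0, 'joints': array([ 1.09458994e+00,  3.13429960e-01,  1.49844789e+00, -7.31814568e-06,
        1.33099404e+00, -2.23383519e-01]), 'dq': array([ 0.00059579, -0.00074919,  0.00147384,  0.00075771, -0.00044716,
       -0.00121527]), 'tau': array([-1.41092904e-03, -4.12269080e+01, -2.59735537e+01, -2.82953542e-04,
        4.11071276e-03,  2.54248113e-05]), 'eef_pos': array([131.21605669, 508.09284845, 249.4412465 ]), 'ee_rot': array([-2.15862053e-04,  1.26074139e-01,  9.92020616e-01, -6.02103257e-04]), 'force': array([-0.17186884, -0.05307772, -0.44060119]), 'wrist_torque': array([ 0.01187948, -0.03798497,  0.00195054]), 'grip_force': 0.0, 'grip_width': 1.0006183739035415}
scene {'fx': 488.3128163401721, 'fy': 488.3128163401721, 'cx': 319.5293224824868, 'cy': 197.89776576531477, 'position': array([1203.45187331,  308.57003479, 1002.14220768]), 'attitude': array([-0.19204662,  0.54064177,  0.77640857, -0.26079554])}
top {'fx': 419.93517647251133, 'fy': 419.93517647251133, 'cx': 316.38129569551745, 'cy': 203.04214987145514, 'position': array([ 400.93913442,   90.66996603, 1369.21980051]), 'attitude': array([-0.02381444,  0.70711369, -0.70530003,  0.04444056])}
{'fx': 353.92359702892793, 'fy': 353.92359702892793, 'cx': 325.60683342861057, 'cy': 199.96473000365117, 'position': array([ 60.30078876, 527.44321323, 372.63975371]), 'attitude': array([0.11537719, 0.782211  , 0.60583492, 0.08830688])}
```

View pics/top0.png

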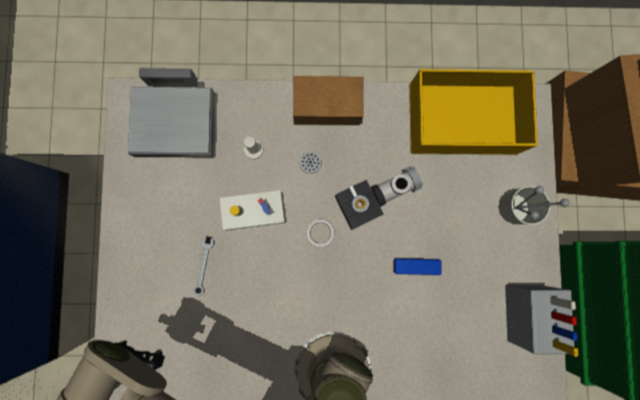

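View pics/scene0.png

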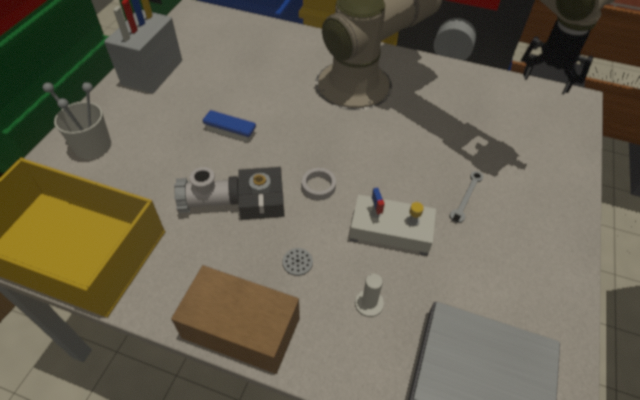

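The top view shows the rack at about (252,210), with the bolt at (265,206) and the drift at (236,211). The boss is at (361,203) and its white line runs up-left. Next I'll enlarge these parts.

```bash
python3 - <<'E'
import cv2,numpy as np
t=cv2.imread("pics/top0.png");s=cv2.imread("pics/scene0.png")
def c(im,x,y,w=80,h=60):
    o=cv2.resize(im[y:y+h,x:x+w],(400,300),interpolation=cv2.INTER_CUBIC)
    for k in range(0,w,10): cv2.line(o,(k*400//w,0),(k*400//w,4),(0,255,255),1)
    for k in range(0,h,10): cv2.line(o,(0,k*300//h),(4,k*300//h),(0,255,255),1)
    return o
cv2.imwrite("pics/m1.png",np.vstack([np.hstack([c(t,212,180),c(t,325,170)]),np.hstack([c(s,350,180),c(s,220,155)])]))
E
```

```text
(no output)
```

View pics/m1.png

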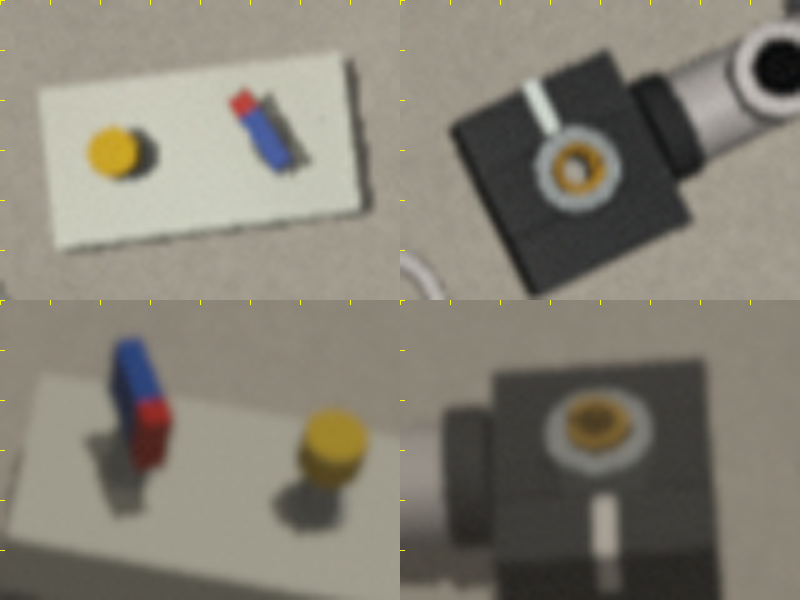

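The enlarged crops show the bolt grip running from (238,96)/5 at the red end to (281,168)/5. The boss ring centre is at top pixel (360.4,203.6), and the white line runs from (351,186.4) to (355.6,196).

```bash
cat > h.py <<'E'
from rig import ctrl, imaging
import numpy as np, cv2
from scipy.spatial.transform import Rotation as R
def rot(q): return R.from_quat([q[1],q[2],q[3],q[0]])
def ray(c,u,v,z):
    d=rot(c["attitude"]).apply([(u-c["cx"])/c["fx"],(v-c["cy"])/c["fy"],1.])
    p=np.array(c["position"]);return (p+d*(z-p[2])/d[2])
def proj(c,P):
    q=rot(c["attitude"]).inv().apply(np.array(P)-c["position"])
    return c["cx"]+c["fx"]*q[0]/q[2],c["cy"]+c["fy"]*q[1]/q[2]
def plan(xyz,yaw):
    "tool-axes shift/turn to world TCP xyz (pointing down) with tool x axis at world angle yaw"
    s=ctrl.sense();r=rot(s["ee_rot"])
    t=R.from_euler('z',yaw)*R.from_rotvec([np.pi,0,0])
    print("shift",np.round(r.inv().apply(np.array(xyz)-s["eef_pos"]),1),"rot",np.round((r.inv()*t).as_rotvec(),3),"t",s["time_s"])
E
python3 - <<'E'
from h import *
np.set_printoptions(precision=1,suppress=True)
t=imaging.calibration("top");s=imaging.calibration("scene")
T=lambda x,y,z,ox=212,oy=180:ray(t,ox+x/5,oy+y/5,z)
S=lambda x,y,z,ox,oy:ray(s,ox+x/5,oy+y/5,z)
c=np.array([T(*p,60) for p in((38,90),(345,52),(363,210),(55,248))]);print("rack",c,c.mean(0))
a,b=T(238,96,132.75),T(281,168,132.75);print("grip",a,b,(a+b)/2,np.linalg.norm(a-b),np.arctan2(*(a-b)[1::-1]))
print("scene grip",S(129,342-300,132.75,350,180),S(152,405-300,132.75,350,180))
print("drift",T(112,153,116.75))
print("boss",T(177,168,75,325,170),S(198,130,75,220,155))
a,b=T(130,82,55,325,170),T(153,130,55,325,170);print("line",a,b,np.arctan2(*(a-b)[1::-1]))
print("hub corners",*[T(x-400,y,55,325,170) for x,y in((452,130),(610,50),(690,218),(532,295))])
q=ctrl.sense()["ee_rot"];print("tool",rot(q).as_matrix())
c=imaging.calibration("wrist");print("cam in tool",rot(q).inv().apply(c["position"]-ctrl.sense()["eef_pos"]),(rot(q).inv()*rot(c["attitude"])).as_rotvec())
E
```

```text
rack [[542.4 354.2  60. ]
 [567.2 163.5  60. ]
 [468.2 151.4  60. ]
 [444.1 341.5  60. ]] [505.5 252.7  60. ]
grip [531.5 222.2 132.8] [489.  196.4 132.8] [510.3 209.3 132.8] 49.72430010269488 0.5459299378454354
scene grip [493.6 202.8 132.8] [525.  222.5 132.7]
drift [498.8 298.2 116.8]
boss [525.2 -83.9  75. ] [525.4 -79.   75. ]
line [581.7 -57.2  55. ] [551.2 -71.6  55. ] 0.440005473197026
hub corners [550.9  -7.7  55. ] [ 602.4 -108.3   55. ] [ 495.7 -157.8   55. ] [447.  -57.6  55. ]
tool [[-1.   0.3 -0. ]
 [ 0.3  1.  -0. ]
 [ 0.  -0.  -1. ]]
cam in tool [  73.5    0.8 -123.1] [-0.2 -0.2  1.6]
```

```bash
python3 - <<'E'
from h import *
plan([510.5,208.8,250],0.546)
E
```

```text
shift [-4.421e+02 -1.950e+02 -4.000e-01] rot [-1.000e-03  1.000e-03  2.343e+00] t 0.1
```

```bash
python3 steer.py '[[-28,-12,0,0,0,0.14],[-56,-24,0,0,0,0.29],[-84,-37,0,0,0,0.44],[-112,-49,0,0,0,0.58],[-140,-61,0,0,0,0.73],[-168,-73,0,0,0,0.88],[-196,-85,0,0,0,1.02],[-221,-97,0,0,0,1.17]]' 0.7; python3 -c "
from h import *
plan([510.5,208.8,250],0.546)"
```

```text
time_s: 0.9
eef_pos: [322.0, 358.1, 249.8]
ee_rot: [-0.0, 0.655, 0.755, -0.0]
force: [-0.1, 0.2, -0.5]
grip_width: 0.699
grip_force: 0.0
shift [-174.5  165.5   -0.3] rot [-0.     0.     1.167] t 0.9
```

```bash
python3 steer.py '[[-22,20,0,0,0,0.14],[-44,41,0,0,0,0.29],[-66,62,0,0,0,0.44],[-88,83,0,0,0,0.58],[-110,104,0,0,0,0.73],[-132,125,0,0,0,0.88],[-154,146,0,0,0,1.02],[-174,165,0,0,0,1.167]]';python3 steer.py '[[0,0,0,0,0,0],[0,0,0,0,0,0]]'; python3 - <<'E'
from h import *
s=ctrl.sense();c=imaging.calibration("wrist");im=imaging.capture("wrist")
cv2.imwrite("pics/w1.png",im[:,:,::-1]);print(c,s["joints"]);plan([510.5,208.8,200],.546)
print(proj(c,[510.3,209.3,132.75]))
E
```

```text
time_s: 1.7
eef_pos: [510.8, 210.3, 249.6]
ee_rot: [-0.0, 0.963, 0.269, -0.0]
force: [0.1, 0.7, 0.4]
grip_width: 0.698
grip_force: 0.0
time_s: 1.9
eef_pos: [509.7, 211.3, 249.5]
ee_rot: [-0.0, 0.962, 0.273, -0.001]
force: [-1.3, 0.2, 1.1]
grip_width: 0.7
grip_force: 0.0
{'fx': 353.92359702892793, 'fy': 353.92359702892793, 'cx': 325.60683342861057, 'cy': 199.96473000365117, 'position': array([572.48645143, 250.64609632, 372.54583027]), 'attitude': array([ 0.12789134,  0.8637733 , -0.48206331, -0.07179459])} [1.80443859e-01 3.72940437e-01 1.41552037e+00 2.20143571e-04
 1.35429010e+00 1.19830443e+00]
shift [-0.5  3.1 49.7] rot [-0.001  0.001  0.008] t 1.95
(np.float64(329.44387607099213), np.float64(202.56447345366234))
```

View pics/w1.png

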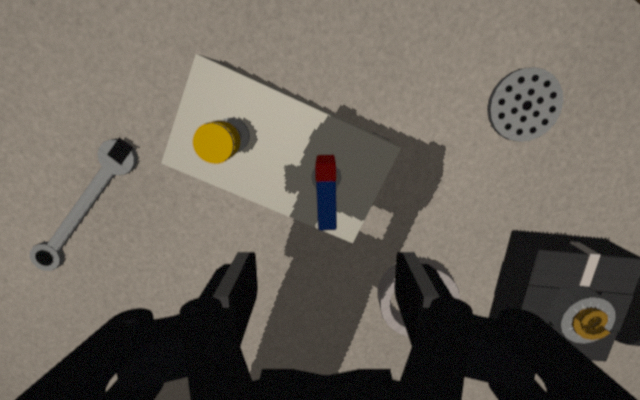

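The wrist view shows the bolt grip at (327,192) with its red end up, and the boss at (592,322).

```bash
python3 - <<'E'
import cv2,numpy as np
t=cv2.imread("pics/w1.png")
a=cv2.resize(t[140:240,290:365],(450,600),interpolation=cv2.INTER_CUBIC)
b=cv2.resize(t[240:370,550:620],(323,600),interpolation=cv2.INTER_CUBIC)
cv2.imwrite("pics/m2.png",np.clip(np.hstack([a,b])*1.6,0,255))
E
```

```text
[ WARN:0@0.039] global loadsave.cpp:1063 imwrite_ Unsupported depth image for selected encoder is fallbacked to CV_8U.
```

View pics/m2.png

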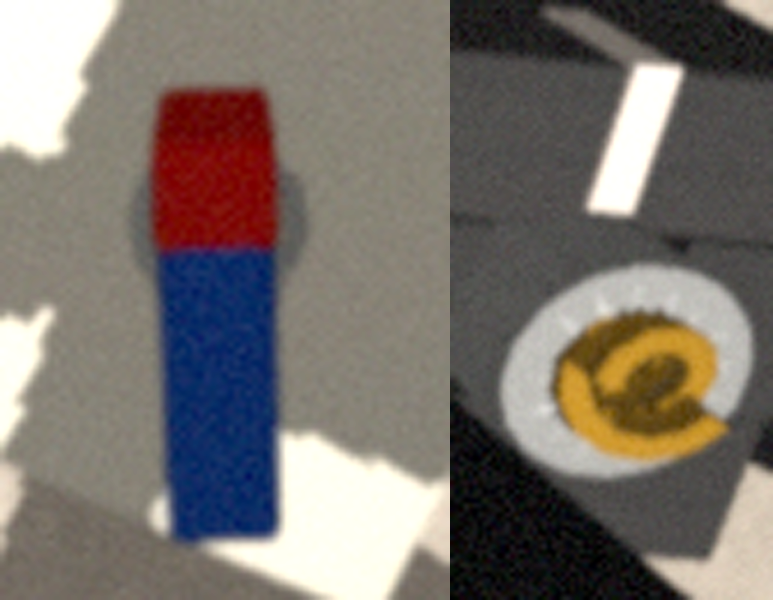

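```bash
python3 - <<'E'
from h import *
np.set_printoptions(precision=1,suppress=True)
c=imaging.calibration("wrist")
a,b=ray(c,325.5,163.3,132.75),ray(c,327.7,229.3,132.75)
print(a,b,(a+b)/2,np.linalg.norm(a-b),np.arctan2(*(a-b)[1::-1]))
print("boss",ray(c,588.4,320.4,75))
a,b=ray(c,595.1,254.1,55),ray(c,585.1,285.9,55);print(a,b,np.arctan2(*(a-b)[1::-1]))
s=ctrl.sense();print(s["eef_pos"],s["force"])
E
```

```text
[532.5 227.  132.8] [492.  200.  132.8] [512.2 213.5 132.8] 48.62860557178634 0.5863508907511888
boss [525.8 -79.9  75. ]
[582.1 -53.9  55. ] [550.9 -70.5  55. ] 0.48737597378275893
[509.3 211.7 249.7] [ 0.4  0.9 -0.3]
```

```bash
python3 steer.py '[[0,0,0,0,0,0],[0,0,0,0,0,0]]' 0.5;  python3 -c "
from h import *
plan([511,212,127],0.57)"
```

```text
time_s: 2.15
eef_pos: [509.4, 212.0, 250.1]
ee_rot: [-0.0, 0.962, 0.273, 0.0]
force: [-0.2, -0.3, 0.6]
grip_width: 0.5
grip_force: 0.0
shift [  1.4   0.8 123.1] rot [ 0.    -0.    -0.016] t 2.15
```

```bash
python3 steer.py '[[1.4,0.8,25,0,0,-0.016],[1.4,0.8,50,0,0,-0.016],[1.4,0.8,75,0,0,-0.016],[1.4,0.8,95,0,0,-0.016],[1.4,0.8,112,0,0,-0.016],[1.4,0.8,123,0,0,-0.016],[1.4,0.8,123,0,0,-0.016]]'; python3 steer.py '[[0,0,0,0,0,0],[0,0,0,0,0,0],[0,0,0,0,0,0],[0,0,0,0,0,0],[0,0,0,0,0,0],[0,0,0,0,0,0]]' 0 40;python3 steer.py '[[0,0,0,0,0,0],[0,0,0,0,0,0],[0,0,0,0,0,0],[0,0,0,0,0,0]]'
```

```text
time_s: 2.85
eef_pos: [510.8, 211.5, 126.0]
ee_rot: [-0.0, 0.96, 0.28, -0.001]
force: [-0.3, -0.2, 0.2]
grip_width: 0.497
grip_force: 0.0
time_s: 3.45
eef_pos: [512.1, 211.3, 127.8]
ee_rot: [0.0, 0.96, 0.28, 0.001]
force: [1.1, -2.0, 5.4]
grip_width: 0.156
grip_force: 42.4
time_s: 3.85
eef_pos: [512.1, 211.3, 127.8]
ee_rot: [0.0, 0.96, 0.28, 0.001]
force: [1.0, -2.4, 5.7]
grip_width: 0.155
grip_force: 42.4
```

```bash
python3 steer.py '[[0,0,-8,0,0,0],[0,0,-20,0,0,0],[0,0,-35,0,0,0],[0,0,-50,0,0,0],[0,0,-65,0,0,0],[0,0,-80,0,0,0],[0,0,-92,0,0,0],[0,0,-92,0,0,0]]' - 60; python3 steer.py '[[0,0,0,0,0,0],[0,0,0,0,0,0]]'; python3 - <<'E'
from h import *
s=ctrl.sense();c=imaging.calibration("wrist")
w=imaging.capture("wrist")[:,:,::-1];t=imaging.capture("top")[:,:,::-1]
cv2.imwrite("pics/w2.png",w);cv2.imwrite("pics/t2.png",t)
a=cv2.resize(t[165:225,220:300],(400,300),interpolation=cv2.INTER_CUBIC)
a2=cv2.resize(w,(400,250))
cv2.imwrite("pics/m3.png",np.vstack([a,a2]))
print(s["eef_pos"],s["ee_rot"],s["force"]);plan([525.5,-82,222],.46)
E
```

```text
time_s: 4.65
eef_pos: [511.9, 211.6, 220.8]
ee_rot: [0.0, 0.96, 0.28, 0.001]
force: [1.1, 0.1, -2.5]
grip_width: 0.15
grip_force: 61.1
time_s: 4.85
eef_pos: [511.1, 211.4, 218.2]
ee_rot: [-0.0, 0.96, 0.28, -0.001]
force: [-0.4, 0.5, -2.0]
grip_width: 0.149
grip_force: 61.1
[511.10698615 211.35480668 218.15223846] [-1.21970726e-04  9.59978977e-01  2.80070658e-01 -8.80028043e-04] [-0.44000963  0.50950466 -2.00435282]
shift [-145.7  255.    -3.7] rot [-0.     0.001  0.108] t 4.95
```

View pics/m3.png

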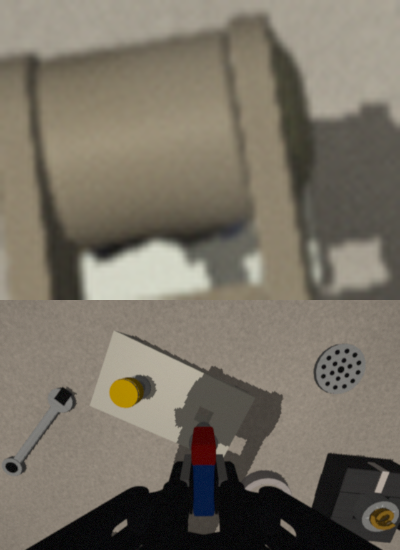

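```bash
python3 steer.py '[[-12,20,-2,0,0,0.01],[-30,52,-5,0,0,0.03],[-51,90,-6,0,0,0.05],[-73,128,-6,0,0,0.06],[-95,166,-6,0,0,0.08],[-116,204,-6,0,0,0.09],[-134,235,-6,0,0,0.1],[-145.7,255,-6,0,0,0.108]]'; python3 steer.py '[[0,0,0,0,0,0],[0,0,0,0,0,0],[0,0,0,0,0,0],[0,0,0,0,0,0]]'; python3 - <<'E'
from h import *
s=ctrl.sense();c=imaging.calibration("wrist")
w=imaging.capture("wrist")[:,:,::-1];t=imaging.capture("top")[:,:,::-1];sc=imaging.capture("scene")[:,:,::-1]
for n,i in(("w3",w),("t3",t),("s3",sc)):cv2.imwrite(f"pics/{n}.png",i)
g=lambda i,x,y,W,H:cv2.resize(i[y:y+H,x:x+W],(400,300),interpolation=cv2.INTER_CUBIC)
cv2.imwrite("pics/m4.png",np.vstack([np.hstack([g(w,226,150,200,150),g(w,276,175,100,75)]),np.hstack([g(t,325,170,80,60),g(sc,220,130,80,60)])]))
print(s["eef_pos"],s["ee_rot"],s["joints"]);plan([525.5,-82,222],.46)
E
```

```text
time_s: 5.75
eef_pos: [525.5, -84.4, 224.6]
ee_rot: [-0.0, 0.974, 0.227, -0.0]
force: [-0.5, 0.3, -3.0]
grip_width: 0.149
grip_force: 61.0
time_s: 6.15
eef_pos: [525.8, -81.0, 225.0]
ee_rot: [-0.0, 0.974, 0.229, -0.0]
force: [0.4, -0.6, -2.1]
grip_width: 0.151
grip_force: 61.0
[525.80332478 -80.98579622 224.96621345] [-1.01005277e-04  9.73538751e-01  2.28521968e-01 -3.14354853e-05] [-3.73268851e-01  3.48577751e-01  1.51546775e+00  1.36407354e-04
  1.27771361e+00  7.36369642e-01]
shift [-0.6  0.5  3. ] rot [-0.     0.     0.001] t 6.3
```

View pics/m4.png

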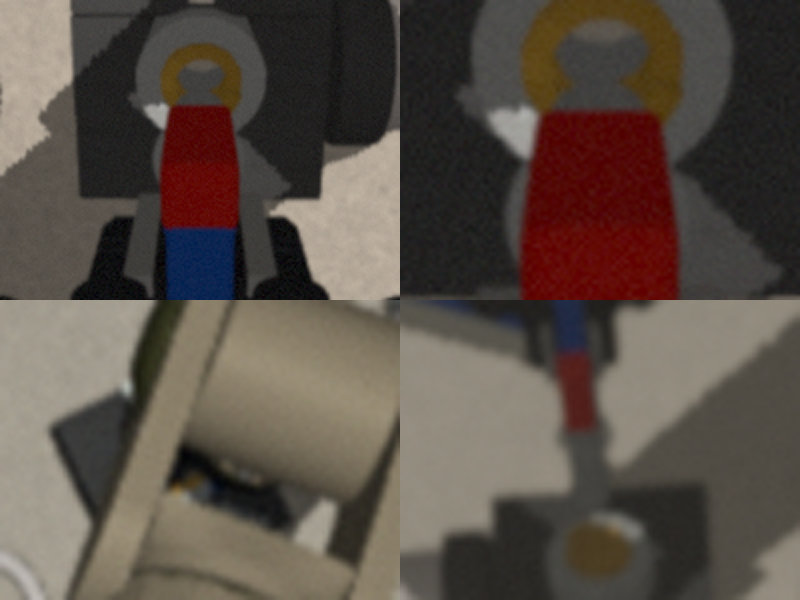

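The wrist view shows the bolt centred over the boss in columns: the boss ring centre and the grip are both at about 326.5. The ring's top edge is at row 155. The hub edges are parallel to the grip, so the yaw is good. The scene crop shows the shank end at about (258,170) and the boss at (259.7,180).

```bash
python3 - <<'E'
from h import *
np.set_printoptions(precision=1,suppress=True)
c=imaging.calibration("wrist");s=ctrl.sense();p=s["eef_pos"];r=rot(s["ee_rot"])
L=lambda P:r.inv().apply(P-p)
print("boss widest",L(ray(c,326.6,189,75)),"ring top edge",L(ray(c,326.3,155,75)),"brass far edge",L(ray(c,326.5,171,80)))
w=cv2.imread("pics/w3.png")
for k in(0,50):print(proj(c,p+r.apply([25,0,-5])),proj(c,p+r.apply([25,0,33])))
sc=imaging.calibration("scene")
for z in (75,):
  print("ring ellipse cols/rows for centre at tcp:")
  for d in (-2,0,2):
    th=np.linspace(0,2*np.pi,100)
    q=np.array([proj(c,np.append((p+r.apply([d,0,0]))[:2]+26*np.array([np.cos(t),np.sin(t)]),z)) for t in th]);print(d,q.min(0),q.max(0),q[q[:,0].argmin(),1])
print("scene tip",proj(sc,[p[0],p[1],114]),proj(sc,[p[0],p[1],p[2]-30]),"boss",proj(sc,[p[0],p[1],75]))
E
```

```text
boss widest [  0.6   0.1 150. ] ring top edge [ 27.9  -0.1 150. ] brass far edge [ 16.3   0.  145. ]
(np.float64(327.4430476419093), np.float64(235.2296520855249)) (np.float64(327.03406309288414), np.float64(203.62049483842299))
(np.float64(327.4430476419093), np.float64(235.2296520855249)) (np.float64(327.03406309288414), np.float64(203.62049483842299))
ring ellipse cols/rows for centre at tcp:
-2 [294. 160.] [358.9 222.6] 192.0856540039567
0 [293.9 157.4] [359.  220.3] 189.67399887505414
2 [293.8 154.9] [359.1 218. ] 187.25246242288102
scene tip (np.float64(257.3315901839502), np.float64(170.462814360221)) (np.float64(254.31643063801164), np.float64(146.9997442270726)) boss (np.float64(258.66848579469024), np.float64(180.86613630639954))
```

```bash
python3 steer.py '[[0,0,10,0,0,0],[0,0,20,0,0,0],[0,0,26,0,0,0],[0,0,29,0,0,0],[0,0,32,0,0,0],[0,0,34,0,0,0],[0,0,36,0,0,0],[0,0,36,0,0,0]]' - 40
```

```text
time_s: 7.1
eef_pos: [525.8, -81.9, 188.9]
ee_rot: [-0.0, 0.974, 0.228, -0.0]
force: [0.5, -0.6, -2.9]
grip_width: 0.153
grip_force: 61.1
```

```bash
python3 steer.py '[[0,0,2,0,0,0],[0,0,4,0,0,0],[0,0,6,0,0,0],[0,0,8,0,0,0],[0,0,10,0,0,0],[0,0,12,0,0,0],[0,0,14,0,0,0],[0,0,14,0,0,0]]'
```

```text
time_s: 7.9
eef_pos: [525.7, -81.9, 174.7]
ee_rot: [-0.0, 0.974, 0.228, -0.0]
force: [-0.1, 0.1, -2.2]
grip_width: 0.149
grip_force: 61.1
```

```bash
python3 steer.py '[[0,0,4,0,0,0],[0,0,8,0,0,0],[0,0,12,0,0,0],[0,0,16,0,0,0],[0,0,19,0,0,0],[0,0,21,0,0,0],[0,0,21,0,0,0]]'
```

```text
time_s: 8.6
eef_pos: [525.7, -81.9, 153.7]
ee_rot: [-0.0, 0.974, 0.228, -0.0]
force: [0.8, 0.3, -2.6]
grip_width: 0.15
grip_force: 61.1
```

```bash
python3 steer.py '[[0,0,1,0,0,0],[0,0,2,0,0,0],[0,0,3,0,0,0],[0,0,3,0,0,0]]'
```

```text
time_s: 9.0
eef_pos: [525.8, -81.9, 150.9]
ee_rot: [-0.0, 0.974, 0.228, -0.0]
force: [0.0, -0.6, -3.3]
grip_width: 0.149
grip_force: 61.1
```

```bash
python3 steer.py '[[0,0,1,0,0,0],[0,0,1,0,0,0],[0,0,1,0,0,0]]'; python3 steer.py '[[0,0,0,0,0,0],[0,0,0,0,0,0],[0,0,0,0,0,0],[0,0,0,0,0,0],[0,0,0,0,0,0]]' 0.2;  python3 - <<'E'
from h import *
s=ctrl.sense();print(s["eef_pos"],s["force"])
w=imaging.capture("wrist")[:,:,::-1];sc=imaging.capture("scene")[:,:,::-1]
g=lambda i,x,y,W,H:cv2.resize(i[y:y+H,x:x+W],(400,300),interpolation=cv2.INTER_CUBIC)
cv2.imwrite("pics/m5.png",np.hstack([g(w,226,130,200,150),g(sc,220,130,80,60)]))
E
```

```text
time_s: 9.3
eef_pos: [525.9, -82.0, 150.1]
ee_rot: [0.0, 0.974, 0.228, 0.0]
force: [0.9, 0.1, -1.3]
grip_width: 0.148
grip_force: 61.3
time_s: 9.8
eef_pos: [525.8, -82.0, 150.1]
ee_rot: [0.0, 0.974, 0.228, 0.0]
force: [0.3, -0.8, 0.7]
grip_width: 0.196
grip_force: 0.0
[525.83823178 -81.96078051 150.06313759] [ 0.30494378 -0.84812901  0.67871153]
```

View pics/m5.png

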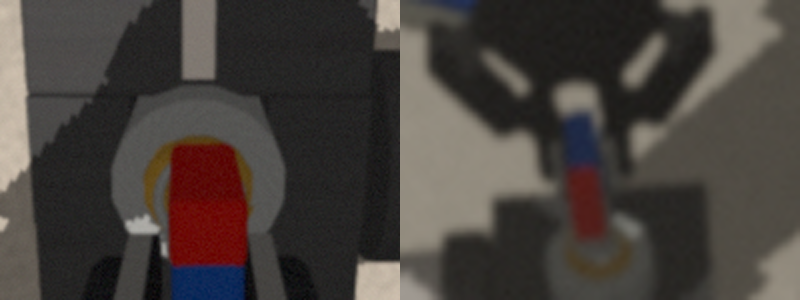

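The bolt sits in the boss with its red end beside the white line. Next I'll turn it backward and track the red patch in the wrist view to spot the drop.

```bash
cat > red.py <<'E'
from h import *
w=imaging.capture("wrist").astype(int)
m=(w[...,0]>70)&(w[...,1]<40)&(w[...,2]<40)
y,x=np.nonzero(m);s=ctrl.sense();ax=rot(s["ee_rot"]).apply([1,0,0])
print("red rows",y.min(),y.max(),"width",np.round(m.sum(1)[m.sum(1)>5].max()),"n",len(y),"yaw",round(np.arctan2(ax[1],ax[0]),3),"z",s["eef_pos"][2].round(1),"F",s["force"].round(1),"j6",s["joints"][5].round(2))
E
python3 red.py; python3 steer.py '[[0,0,0,0,0,-0.1],[0,0,0,0,0,-0.2],[0,0,0,0,0,-0.3],[0,0,0,0,0,-0.4],[0,0,0,0,0,-0.5],[0,0,0,0,0,-0.6],[0,0,0,0,0,-0.7],[0,0,0,0,0,-0.7]]'; python3 red.py; python3 steer.py '[[0,0,0,0,0,-0.07],[0,0,0,0,0,-0.14],[0,0,0,0,0,-0.21],[0,0,0,0,0,-0.21]]'; python3 red.py
```

```text
red rows 202 262 width 40 n 2195 yaw 0.46 z 150.0 F [ 0.  -0.6  0.5] j6 0.74
time_s: 10.75
eef_pos: [526.0, -82.0, 150.4]
ee_rot: [0.0, 0.836, 0.549, 0.0]
force: [0.2, -0.1, -0.3]
grip_width: 0.202
grip_force: 0.0
red rows 202 265 width 41 n 2246 yaw 1.159 z 150.1 F [0.1 0.1 0.5] j6 0.04
time_s: 11.2
eef_pos: [525.9, -82.0, 150.1]
ee_rot: [0.0, 0.775, 0.632, 0.0]
force: [-0.2, 0.4, 1.0]
grip_width: 0.197
grip_force: 0.4
red rows 202 266 width 42 n 2292 yaw 1.367 z 149.9 F [ 0.4 -0.3  0.3] j6 -0.17
```

```bash
python3 steer.py '[[0,0,0,0,0,-0.05],[0,0,0,0,0,-0.1],[0,0,0,0,0,-0.15],[0,0,0,0,0,-0.15]]'|grep grip_; python3 red.py;  python3 steer.py '[[0,0,0,0,0,-0.05],[0,0,0,0,0,-0.1],[0,0,0,0,0,-0.15],[0,0,0,0,0,-0.15]]'|grep grip_; python3 red.py
```

```text
grip_width: 0.203
grip_force: 0.6
red rows 202 266 width 42 n 2305 yaw 1.517 z 149.9 F [ 0.  -0.1  0.9] j6 -0.32
grip_width: 0.205
grip_force: 0.6
red rows 202 267 width 42 n 2322 yaw 1.667 z 149.9 F [-0.2 -0.4  0.6] j6 -0.47
```

```bash
python3 steer.py '[[0,0,0,0,0,-0.05],[0,0,0,0,0,-0.1],[0,0,0,0,0,-0.15],[0,0,0,0,0,-0.15]]'|grep grip_; python3 red.py
```

```text
grip_width: 0.203
grip_force: 0.6
red rows 203 267 width 42 n 2332 yaw 1.817 z 149.9 F [-0.4 -0.3  1. ] j6 -0.62
```

```bash
python3 steer.py '[[0,0,0,0,0,-0.05],[0,0,0,0,0,-0.1],[0,0,0,0,0,-0.15],[0,0,0,0,0,-0.15]]'|grep grip_; python3 red.py
```

```text
grip_width: 0.199
grip_force: 0.3
red rows 204 269 width 41 n 2349 yaw 1.967 z 149.8 F [ 0.4 -0.3 -0.2] j6 -0.77
```

```bash
python3 steer.py '[[0,0,0,0,0,-0.05],[0,0,0,0,0,-0.1],[0,0,0,0,0,-0.15],[0,0,0,0,0,-0.15]]'|grep grip_; python3 red.py
```

```text
grip_width: 0.199
grip_force: 0.0
red rows 200 259 width 39 n 2068 yaw 2.117 z 149.8 F [ 0.7 -0.1  0.7] j6 -0.92
```

```bash
python3 steer.py '[[0,0,0,0,0,-0.05],[0,0,0,0,0,-0.1],[0,0,0,0,0,-0.15],[0,0,0,0,0,-0.15]]'|grep grip_; python3 red.py
```

```text
grip_width: 0.199
grip_force: 0.5
red rows 199 260 width 40 n 2102 yaw 2.267 z 150.0 F [ 0.3 -0.9  0. ] j6 -1.07
```

The bolt dropped at tool yaw of about 2.0. I'll lower the fingers, then turn it forward while following it down.

```bash
python3 steer.py '[[0,0,3,0,0,0],[0,0,6,0,0,0],[0,0,6.3,0,0,0.1],[0,0,6.6,0,0,0.2],[0,0,6.8,0,0,0.3],[0,0,7,0,0,0.4],[0,0,7.3,0,0,0.5],[0,0,7.5,0,0,0.6]]' ; python3 red.py; python3 steer.py '[[0,0,0.3,0,0,0.1],[0,0,0.5,0,0,0.2],[0,0,0.8,0,0,0.3],[0,0,1,0,0,0.4],[0,0,1.3,0,0,0.5],[0,0,1.5,0,0,0.6],[0,0,1.8,0,0,0.7],[0,0,2,0,0,0.8]]'; python3 red.py
```

```text
time_s: 14.75
eef_pos: [525.6, -81.9, 142.1]
ee_rot: [-0.0, 0.673, 0.74, -0.0]
force: [-0.3, -0.2, 1.2]
grip_width: 0.198
grip_force: 0.8
red rows 204 269 width 41 n 2334 yaw 1.66 z 142.0 F [-0.6 -0.5  0.6] j6 -0.46
time_s: 15.6
eef_pos: [525.7, -81.8, 140.1]
ee_rot: [-0.0, 0.908, 0.42, -0.0]
force: [0.1, -0.0, -0.4]
grip_width: 0.203
grip_force: 0.5
red rows 203 268 width 42 n 2343 yaw 0.862 z 140.1 F [-0.2 -0.4 -0.2] j6 0.33
```

```bash
python3 steer.py '[[0,0,0.3,0,0,0.12],[0,0,0.6,0,0,0.24],[0,0,0.9,0,0,0.36],[0,0,1.2,0,0,0.48],[0,0,1.5,0,0,0.6],[0,0,1.8,0,0,0.72],[0,0,2.1,0,0,0.84],[0,0,2.4,0,0,0.95]]'|tail -3; python3 red.py; python3 steer.py '[[0,0,0.3,0,0,0.12],[0,0,0.6,0,0,0.24],[0,0,0.9,0,0,0.36],[0,0,1.2,0,0,0.48],[0,0,1.5,0,0,0.6],[0,0,1.8,0,0,0.72],[0,0,2.1,0,0,0.84],[0,0,2.4,0,0,0.95]]'|tail -3; python3 red.py
```

```text
force: [-0.7, -0.7, -0.9]
grip_width: 0.195
grip_force: 0.6
red rows 204 268 width 41 n 2290 yaw -0.087 z 137.8 F [-0.1  0.1  0.3] j6 1.28
force: [0.1, -0.1, 0.3]
grip_width: 0.201
grip_force: 0.8
red rows 204 269 width 42 n 2345 yaw -1.036 z 135.5 F [-0.4  0.   0. ] j6 2.23
```

Half a turn is done. Now I'll open, turn the tool back by π, and take hold again.

```bash
python3 steer.py '[[0,0,0,0,0,0],[0,0,0,0,0,0],[0,0,0,0,0,0],[0,0,0,0,0,0],[0,0,0,0,0,0]]' 0.85|tail -2; python3 steer.py '[[0,0,0,0,0,-0.14],[0,0,0,0,0,-0.28],[0,0,0,0,0,-0.42],[0,0,0,0,0,-0.56],[0,0,0,0,0,-0.7],[0,0,0,0,0,-0.84],[0,0,0,0,0,-0.98],[0,0,0,0,0,-1.1]]'|tail -2;  python3 steer.py '[[0,0,0,0,0,-0.14],[0,0,0,0,0,-0.28],[0,0,0,0,0,-0.42],[0,0,0,0,0,-0.56],[0,0,0,0,0,-0.7],[0,0,0,0,0,-0.84],[0,0,0,0,0,-0.98],[0,0,0,0,0,-1.1]]'|tail -2;  python3 steer.py '[[0,0,0,0,0,-0.14],[0,0,0,0,0,-0.28],[0,0,0,0,0,-0.42],[0,0,0,0,0,-0.56],[0,0,0,0,0,-0.7],[0,0,0,0,0,-0.84],[0,0,0,0,0,-0.91],[0,0,0,0,0,-0.91]]'|tail -2; python3 - <<'E'
from h import *
w=imaging.capture("wrist")[:,:,::-1];sc=imaging.capture("scene")[:,:,::-1]
g=lambda i,x,y,W,H:cv2.resize(i[y:y+H,x:x+W],(400,300),interpolation=cv2.INTER_CUBIC)
cv2.imwrite("pics/m6.png",np.hstack([g(w,206,150,240,180),g(sc,220,130,80,60)]))
s=ctrl.sense();print(s["eef_pos"],s["joints"][5],s["time_s"])
E
```

```text
grip_width: 0.852
grip_force: 0.0
grip_width: 0.849
grip_force: 0.0
grip_width: 0.852
grip_force: 0.0
grip_width: 0.848
grip_force: 0.0
[525.80384684 -81.91000728 135.69823959] -0.8821708170410691 20.35
```

View pics/m6.png

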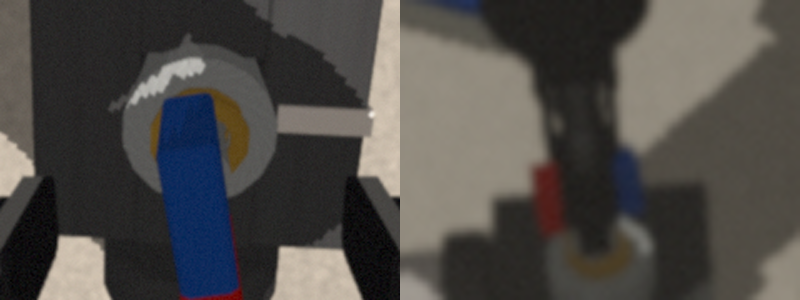

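```bash
python3 steer.py '[[0,0,0,0,0,0],[0,0,0,0,0,0],[0,0,0,0,0,0],[0,0,0,0,0,0],[0,0,0,0,0,0],[0,0,0,0,0,0]]' 0.2|tail -3; for i in 1; do python3 steer.py '[[0,0,0.3,0,0,0.12],[0,0,0.6,0,0,0.24],[0,0,0.9,0,0,0.36],[0,0,1.2,0,0,0.48],[0,0,1.5,0,0,0.6],[0,0,1.8,0,0,0.72],[0,0,2.1,0,0,0.84],[0,0,2.4,0,0,0.95]]'|tail -3; python3 steer.py '[[0,0,0.3,0,0,0.12],[0,0,0.6,0,0,0.24],[0,0,0.9,0,0,0.36],[0,0,1.2,0,0,0.48],[0,0,1.5,0,0,0.6],[0,0,1.8,0,0,0.72],[0,0,2.1,0,0,0.84],[0,0,2.4,0,0,0.95]]'|tail -3; python3 steer.py '[[0,0,0.3,0,0,0.12],[0,0,0.6,0,0,0.24],[0,0,0.9,0,0,0.36],[0,0,1.2,0,0,0.48],[0,0,1.5,0,0,0.6],[0,0,1.8,0,0,0.72],[0,0,2.1,0,0,0.84],[0,0,2.4,0,0,0.95]]'|tail -3; done; python3 steer.py '[[0,0,0.3,0,0,0.12],[0,0,0.6,0,0,0.24],[0,0,0.9,0,0,0.36],[0,0,1.1,0,0,0.45],[0,0,1.1,0,0,0.45]]'; python3 steer.py '[[0,0,0,0,0,0],[0,0,0,0,0,0],[0,0,0,0,0,0],[0,0,0,0,0,0],[0,0,0,0,0,0],[0,0,0,0,0,0]]' 0 40; python3 - <<'E'
from h import *
w=imaging.capture("wrist")[:,:,::-1];sc=imaging.capture("scene")[:,:,::-1]
g=lambda i,x,y,W,H:cv2.resize(i[y:y+H,x:x+W],(400,300),interpolation=cv2.INTER_CUBIC)
cv2.imwrite("pics/m7.png",np.hstack([g(w,206,150,240,180),g(sc,220,130,80,60)]))
s=ctrl.sense();print(s["eef_pos"],s["joints"][5],s["time_s"],s["grip_force"])
E
```

```text
force: [0.3, 0.7, -0.1]
grip_width: 0.201
grip_force: 0.2
force: [-0.3, 0.5, 0.4]
grip_width: 0.2
grip_force: 0.7
force: [0.6, 0.1, -0.1]
grip_width: 0.197
grip_force: 0.7
force: [-0.3, 0.9, 1.2]
grip_width: 0.198
grip_force: 0.7
time_s: 23.85
eef_pos: [525.8, -81.9, 127.4]
ee_rot: [0.0, 0.819, -0.573, -0.0]
force: [-0.3, -0.7, 1.5]
grip_width: 0.2
grip_force: 0.0
time_s: 24.45
eef_pos: [525.9, -82.0, 127.5]
ee_rot: [-0.0, 0.82, -0.573, 0.0]
force: [1.6, 0.1, -1.6]
grip_width: 0.152
grip_force: 43.2
[525.88814287 -81.94861199 127.45173771] 2.4160051489818097 24.55 43.16783130168915
```

View pics/m7.png

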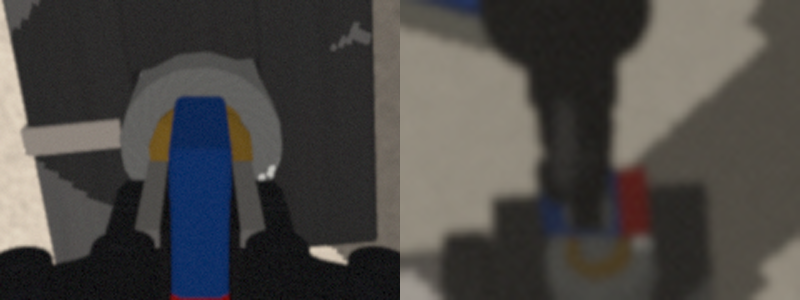

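```bash
python3 - <<'E'
from h import *
c=imaging.calibration("wrist");s=ctrl.sense();p=s["eef_pos"];r=rot(s["ee_rot"])
for lz in(-20,-24,-28):
    top=85+lz-43.25+116
    print(lz,[round(float(proj(c,p+r.apply([25,0,p[2]-z]))[1]),1) for z in(top,top-38)])
print("observed 240 208")
E
```

```text
-20 [238.2, 204.9]
-24 [233.8, 202.3]
-28 [229.7, 199.8]
observed 240 208
```

The angle count puts the lugs about 24 mm below the thread top, and image tracking gives about 23 mm. Both are inside the 20–28 mm band, and the grip is at 43 N. I'm handing the job in.

```bash
python3 steer.py '[[0,0,0,0,0,0],[0,0,0,0,0,0],[0,0,0,0,0,0]]'; python3 -c "
from rig import ctrl, imaging
print(ctrl.finish_job())"
```

```text
time_s: 24.85
eef_pos: [525.9, -81.9, 127.5]
ee_rot: [-0.0, 0.82, -0.573, 0.0]
force: [0.9, 0.6, 0.8]
grip_width: 0.153
grip_force: 43.2
the job is handed in; nothing more can be done
None
```

I handed the job in at about 25 s: the bolt dropped into the thread start, was turned about one full turn forward, and was still gripped at 43 N. I estimate the lugs are about 23–24 mm below the thread top; the rig returned no verdict.

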